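Roll a solder-wire spool up the loading ramp onto its unwinder

TASK

Load the unwinder: with your fingertips behind it, push the spool of wire that lies before the ramp so that it rolls steadily up the ramp and drops into its seat between the two rollers, without letting it run loose on the slope or ramming it over the raised rear roller. Only push it: do not grip, lift or tip it. Then take the hand away, leaving the spool at rest in its seat and the spare spool, bottle, screwdriver and parts bin where they were.

Things in the scene. Friction and masses are not known exactly. Their poses are not given: they have to be found in the camera images.
- spool: Spool to load, lying on its rims before the ramp: grey plastic flanges 80 mm across, 4 mm thick, 76 mm wide over all; between them the wire winding, 44 mm across, 68 mm wide. 0.4 to 0.7 kg; let go, it rolls back down the ramp. Origin: its middle, on its axis (y), 40 mm above the bench. Starts 45 to 85 mm before the ramp's foot, up to 4 mm off its centre line and 2 degrees out of square.
- unwinder: Low sheet-metal spool unwinder fixed to the bench: a ramp, then two rollers. Origin: on the bench under the middle of the ramp's upper edge; +x points level up-ramp, y across, z up. The ramp rises straight from bench height at x = -150 mm to 20 mm at x = 0. Guide lips 84 mm apart stand 7 mm above it, cheeks (x = -4 to 90 mm) 36 mm high; at x = 105 mm a wire eyelet, 92 mm high.
- ramp_toe (a point): Middle of the ramp's lower edge, at bench height; axes as the unwinder's. The guide lips flare outwards by 6 mm over 60 mm before it, 7 mm high. The spool turns easily when closed fingers push on the middle of its winding with their tips 5 to 20 mm below its axis; pushed on the flange rims, or above its axis, it sticks to the fingers and jams. On the ramp the spool's middle is 40 mm from the slope, square to it.
- front_roller (a point): Middle of the front roller's axis, 11 mm above the bench; a free-turning roller 18 mm in diameter along y, its top level with the ramp's upper edge. The spool's middle is highest here, 60 mm above the bench, directly over this axis; past it the spool drops 5 mm into the seat by itself.
- rear_roller (a point): Middle of the rear roller's axis, 19 mm above the bench, 56 mm beyond the front one; also 18 mm in diameter. It is the stop: a push on the seated spool of more than about the spool's weight would drive it over this roller.
- seat (a point): Where the middle of the spool lies when seated on both rollers: x = 33 mm, y = 0, z = 55 mm in the unwinder's frame. Axes as the unwinder's.
- spare_spool: Spare smaller spool standing on end, 64 mm in diameter, 56 mm high, origin at the centre of its underside. Leave it alone.
- flux_bottle: White plastic bottle with black cap, 42 mm in diameter, 85 mm high, origin at the centre of its underside. Leave it alone.
- screwdriver: Screwdriver lying on the bench, 170 mm long along its x axis, under 35 mm high. Leave it alone.
- parts_bin: Open blue bin with small parts, 105 by 150 mm, 55 mm high, origin at the centre of its underside. Leave it alone.

How it is judged:
By the outcome, as a careful person would: the job done as asked, in the order asked, and still so for the second after the job is handed in, with the robot touching nothing.
It also fails if it takes over 48 s, if anything falls off the work surface, if the arm or the gripper's body presses on something with over 40 N, if the wrist force passes 120 N, or if a joint passes its speed limit or range.

ROBOT

A 6-joint arm with a two-finger parallel gripper is mounted at the origin on the work surface. World frame = base frame: x ahead of the robot, y to its left, z up, the work surface at z = 0. Lengths are in mm, angles in rad, forces in N, time in s.
With the tool pointing down it reaches from about 300 to 1000 mm from the base axis. Payload 5.1 kg.
Tool frame: the origin (TCP) lies at the very end of the fingers, on their centre line; the grasp point (between the pads) lies 19 mm behind it; z points along the fingers, x is the direction in which the jaws open and shut, and the axes are right-handed (so a half turn about z gives the same grasp; the last joint's range is limited). The gripper opens to 95 mm and grips with 3 to 60 N. Pads are 20 mm wide; open, the fingers measure 119 mm over their backs; the gripper's body (75 mm by 180 mm) begins 59 mm behind the grasp point.
Start: joints at [1.245, 0.124, 1.65, -0, 1.367, -0.083], TCP at [156.296, 630.917, 214.656] pointing down, gripper open.
Joint ranges: [-2.61, 2.61], [-1.02, 2.33], [0.03, 2.71], [-1.35, 4.49], [0.32, 2.68], [-2.91, 2.91]. Speed limits (rad/s): [2.57, 2.57, 3.14, 3.14, 3.14, 3.14].

INTERFACE

Orientations are given as a unit quaternion [x, y, z, w].
In Python, from plant import sensors, eyes, ctrl, spotter gives the robot as it stands.
- The arm moves only by the tool jog_arm, never from a script. Its argument "commands" is a list of rows, each an object with "slide": the shift along the tool's x, y, z normalised to -1 to 1, where 1 is 30 cm, a list of three; "rot": the turn, a rotation vector about the tool's x, y, z normalised to -1 to 1, where 1 is 0.5 rad, a list of three; "gripper": the opening, from 0 (shut) to 1 (fully open). A call has 1 to 20 rows; each row is the pose to reach, as a shift and turn from the pose commanded when the call began, along the tool's axes at that moment; what a row does not reach only later rows make up. A row lasts 1/10 s, in which the tool goes at most 50 mm and 8.59 degrees, less where a joint would pass 70% of its speed; a pose out of reach is approached as far as the arm can. A call with a number of a shift or a turn outside -1 to 1 is refused whole. A call with a gripper value outside its range is refused whole. The fingers move at their own pace and stop on an object; "newtons" is the grip in N (left out, the last holds). Time passes only in rows, so rows that repeat a pose let the fingers close. It gives the time, the measured TCP pose, the force and the opening at its end, in the units of the state.
- sensors.get_state(): the state, without advancing time (a new reading comes with each control period).
- eyes.capture(name): name is "scene" or "side" or "wrist"; returns the picture (420x560x3 uint8, red, green, blue); there is no depth.
- eyes.camera_params(name): a dict with "fx", "fy", "cx", "cy" (pixels), "R" (3x3) and "t" (3): a world point X has camera coordinates R X + t. Camera axes: x right, y down, z forward; pixel columns grow to the right and rows downward; lengths in mm; the calibration is good to about 2 mm. A picture is of the moment at which its call begins: read the wrist's pose just before it. camera_params takes no time and is no camera call; for the wrist camera it gives the pose at the moment of the call.
- ctrl.hand_in(): hands the job in, once; it reports no verdict.
Trained networks look in the newest picture that a camera, given by its name, has taken for a name from the list of things; names that differ only in an ending like _2 or _b are one class to them, and where a whole thing is asked for, a point or a joint stands for the part that bears it (a point fixed in the world has none). Each returns a list of dicts, best first, with "p" (0 to 1); they miss things now and then, are a little off and sometimes report something else, mostly with a low value. They report only what shows in the picture. A call takes as long as a camera call.
- spotter.find_in(camera, label): "rect" ([left, top, width, height] in pixels, round what is visible of it).
- spotter.trace(camera, label): "region" (420x560 bool, what is visible of it) and "rect" ([left, top, width, height] in pixels, round what is visible of it).
The state is a dict: "clock": time; "qpos": joint angles; "joint_velocities": joint speeds; "joint_efforts": joint torques, N m; "position": TCP position; "tcp_rot": TCP orientation; "contact_force": force on the tool from outside, world axes, zero at the start; "moment": the same for the moment, N m; "gripper_width": opening from 0.0 (shut) to 1.0 (fully open).
Only numpy, scipy, OpenCV 4.12 (cv2) and the standard library are available. Lean on these libraries where they do the work, as an engineer would, in place of code of your own. Each camera call takes 0.05 s, during which the arm holds its last target.

## Working session

There is one attempt and no reset: what is moved stays moved. The work goes in short steps, Python scripts to look and compute and a tool call to move; the robot and the scene stay as the last step left them, time stands still between calls to the robot, and variables do not carry over. Pictures are saved under pics/ and viewed, and the job is handed in when it is done.

Besides the shell and the picture viewer there is one more tool, called as a command line: name --argument value ..., lists and objects as JSON in quotes. jog_arm: Moves the arm, as the interface text tells. Its arguments: {"type":"object","properties":{"commands":{"type":"array","items":{"type":"object","properties":{"slide":{"type":"array","items":{"type":"number","minimum":-1,"maximum":1}},"rot":{"type":"array","items":{"type":"number","minimum":-1,"maximum":1}},"gripper":{"type":"number"}}}},"newtons":{"type":"number"}},"required":["commands"]}

```bash
mkdir -p pics; cat > h.py <<'E'
import numpy as np, cv2
from plant import sensors, eyes, ctrl, spotter
def save(cam,name):
    im=eyes.capture(cam); cv2.imwrite('pics/'+name,im[:,:,::-1].copy()); return im
def P(cam):
    c=eyes.camera_params(cam); return np.array([[c['fx'],0,c['cx']],[0,c['fy'],c['cy']],[0,0,1]]),np.array(c['R']),np.array(c['t'])
def proj(cam,X):
    K,R,t=P(cam); x=(np.atleast_2d(X)@R.T+t)@K.T; return x[:,:2]/x[:,2:]
def onplane(cam,uv,z):
    K,R,t=P(cam); C=-R.T@t; d=(R.T@np.linalg.inv(K)@np.c_[np.atleast_2d(uv),np.ones(len(np.atleast_2d(uv)))].T).T
    return C+d*((z-C[2])/d[:,2:])
E
python3 - <<'E'
from h import *
print(sensors.get_state())
for c in ['scene','side','wrist']:
    save(c,c+'0.png'); K,R,t=P(c); print(c,K[0,0],(-R.T@t).round(),R[2].round(2))
    for l in ['spool','unwinder','spare_spool','flux_bottle','screwdriver','parts_bin']:
        r=spotter.find_in(c,l); print(l,[(np.round(q['rect']),round(q['p'],2)) for q in r[:2]])
E
```

```text
{'clock': 0.0, 'qpos': array([ 1.24539907e+00,  1.24503416e-01,  1.65167747e+00,  5.06107537e-07,
        1.36751466e+00, -8.26119722e-02]), 'joint_velocities': array([ 2.24051034e-04,  8.78483270e-04,  5.88882997e-04, -2.41830682e-04,
       -1.14462905e-03, -7.82130440e-05]), 'joint_efforts': array([ 8.07419633e-05, -4.17613041e+01, -3.59926164e+01,  7.74965622e-02,
        4.92576475e-02, -1.83349671e-04]), 'position': array([156.09131292, 630.30870665, 213.38611032]), 'tcp_rot': array([ 7.87529645e-01,  6.16275874e-01, -8.78824425e-04,  5.77233504e-04]), 'contact_force': array([ 0.15384261,  0.65727349, -0.5510066 ]), 'moment': array([-0.01110534,  0.00932174, -0.01054899]), 'gripper_width': 0.9987162730741984}
scene 398.4501236051025 [1008. -257.  681.] [-0.56  0.21 -0.81]
spool [(array([302., 137.,  53.,  50.]), 0.56)]
unwinder [(array([199., 168., 144.,  95.]), 0.97)]
spare_spool [(array([331., 204.,  32.,  42.]), 0.98)]
flux_bottle [(array([276., 248.,  21.,  40.]), 0.91)]
screwdriver [(array([249., 128.,  44.,  50.]), 0.72)]
parts_bin [(array([116., 230., 104., 102.]), 0.65), (array([201., 168., 142.,  92.]), 0.19)]
side 517.456621206014 [ 154. -837.  616.] [ 0.42  0.72 -0.55]
spool [(array([188., 174.,  56.,  52.]), 0.68), (array([198., 208., 141.,  82.]), 0.43)]
unwinder [(array([194., 208., 143.,  82.]), 0.78)]
spare_spool [(array([273., 172.,  28.,  39.]), 0.8)]
flux_bottle [(array([335., 193.,  20.,  40.]), 0.85)]
screwdriver [(array([156., 231.,  73.,  32.]), 0.86), (array([193., 208., 141.,  79.]), 0.22)]
parts_bin [(array([332., 242.,  99.,  94.]), 0.78)]
wrist 325.6823853242708 [ 82. 650. 386.] [ 0.26 -0.06 -0.96]
spool []
unwinder []
spare_spool []
flux_bottle []
screwdriver []
parts_bin []
```

View pics/scene0.png

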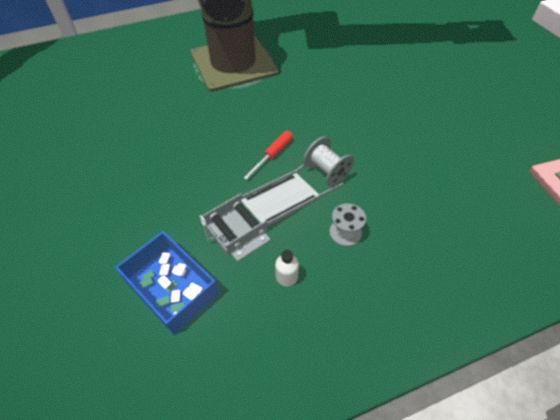

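View pics/side0.png

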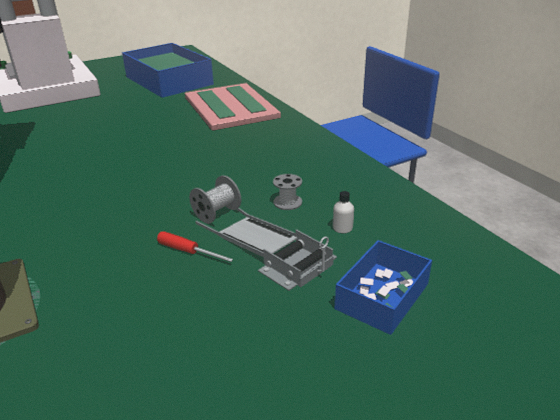

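View pics/wrist0.png

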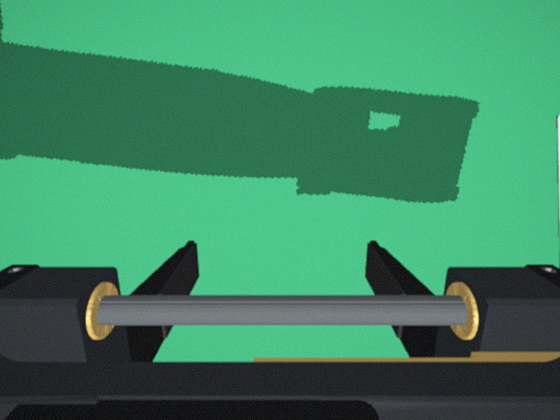

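The scene picture shows the spool at about (329,161), with the ramp running from it down-left to the rollers at about (235,222). The bin is at (168,280), the bottle at (287,268), the spare spool at (348,225) and the screwdriver at (270,155). I'll zoom in on the crops next.

```bash
python3 - <<'E'
from h import *
im=cv2.imread('pics/scene0.png')[120:270,190:370]; cv2.imwrite('pics/sc_z.png',cv2.resize(im,None,fx=4,fy=4,interpolation=cv2.INTER_CUBIC)[:600])
im=cv2.imread('pics/side0.png')[160:300,150:350]; cv2.imwrite('pics/si_z.png',cv2.resize(im,None,fx=4,fy=4,interpolation=cv2.INTER_CUBIC))
print(onplane('scene',[[329,161]],40),onplane('side',[[215,199]],40))
print(onplane('scene',[[235,222]],20),onplane('side',[[297,255]],20))
E
```

```text
[[490.84440234  65.32814504  40.        ]] [[489.08238785  62.92034389  40.        ]]
[[ 552.25656354 -173.33494664   20.        ]] [[ 552.06366984 -172.98358416   20.        ]]
```

View pics/sc_z.png

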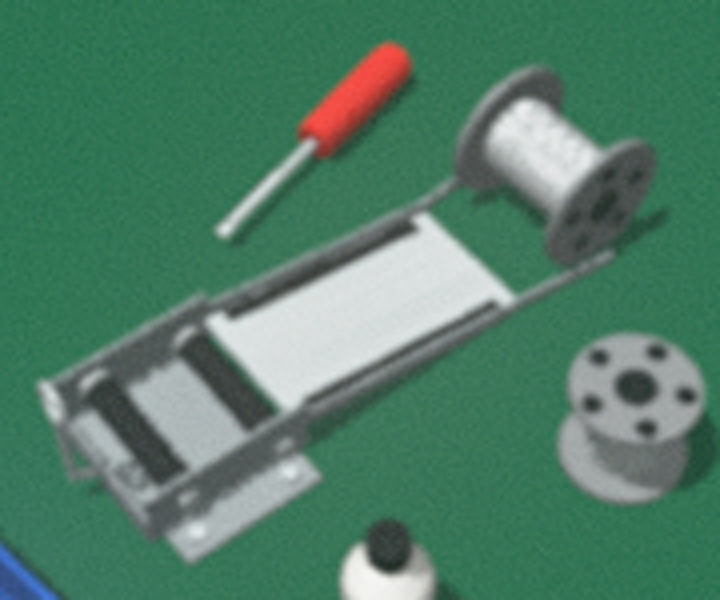

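View pics/si_z.png

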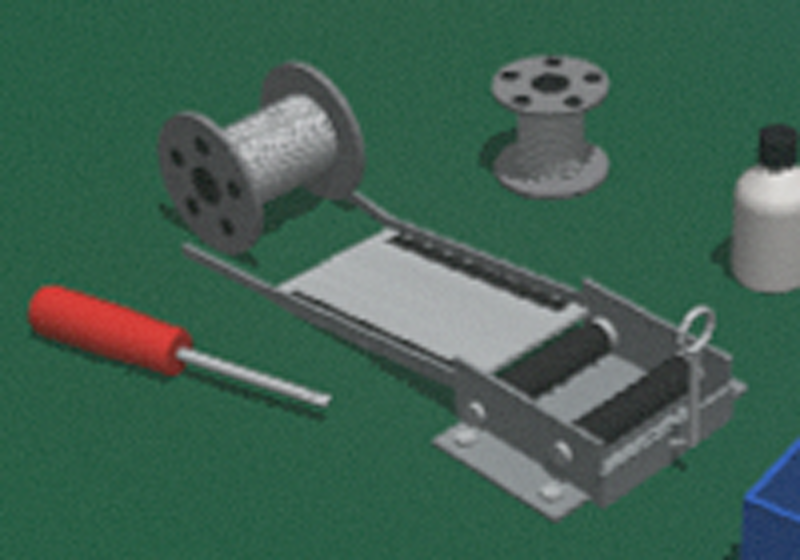

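```bash
cat > fit.py <<'E'
from h import *
from scipy.optimize import least_squares
S=lambda u,v:('scene',190+u/4,120+v/4); D=lambda u,v:('side',150+u/4,160+v/4)
obs=[(S(425,212),-150,-1,'w',0),(S(515,300),-150,1,'w',0),(S(212,318),0,-1,'w',20),(S(282,408),0,1,'w',20),
(D(280,290),-150,-1,'w',0),(D(392,232),-150,1,'w',0),(D(500,372),0,-1,'w',20),(D(588,312),0,1,'w',20),
(S(612,254),-210,1,'f',7),(D(187,245),-210,-1,'f',7),
(S(205,296),-4,-1,'c',36),(D(458,360),-4,-1,'c',36),(D(586,281),-4,1,'c',36),(D(731,358),90,1,'c',36),(S(43,385),90,-1,'c',36),(S(312,403),-4,1,'c',36)]
cams={c:P(c) for c in('scene','side')}
def pr(c,X):
    K,R,t=cams[c]; q=K@(R@X+t); return q[:2]/q[2]
def tow(p,X):
    c,s=np.cos(p[2]),np.sin(p[2]); return np.array([p[0]+c*X[0]-s*X[1],p[1]+s*X[0]+c*X[1],X[2]])
def res(p):
    r=[]
    for (cam,u,v),x,s,k,z in obs:
        y=s*{'w':p[3],'f':p[4],'c':p[5]}[k]
        r+=list(pr(cam,tow(p,[x,y,z]))-[u,v])
    return np.array(r)
if __name__=='__main__':
    o=least_squares(res,[550,-150,-1.3,40,48,43],loss='soft_l1')
    print(o.x.round(3),np.degrees(o.x[2])); print(o.fun.reshape(-1,2).round(1))
    J=o.jac; print(np.sqrt(np.diag(np.linalg.inv(J.T@J))).round(4))
    np.save('u.npy',o.x)
E
python3 fit.py
```

```text
[ 542.713 -135.329   -1.309   36.834   50.095   43.036] -74.97287784453165
[[ 0.7  1.6]
 [-0.7 -0.2]
 [-1.9  1.8]
 [ 1.1  2.4]
 [-0.5 -0.8]
 [-1.8 -0.4]
 [-6.1  1.7]
 [-0.9  0.2]
 [ 0.1  0.1]
 [-0.2 -1. ]
 [-0.9 -0.2]
 [ 0.2 -1.6]
 [ 0.3 -0.8]
 [ 0.5  0. ]
 [ 0.4  0. ]
 [-3.2  0.2]]
[0.8627 0.9085 0.0074 1.4269 1.807  1.1323]
```

```bash
cat > fit2.py <<'E'
import fit
from fit import *
fit.obs[:]=[o for i,o in enumerate(fit.obs) if i not in (3,6,15)]
o=least_squares(res,[550,-150,-1.3,40,48,43],loss='soft_l1')
print(o.x.round(3),np.degrees(o.x[2])); print(o.fun.reshape(-1,2).round(1).tolist())
J=o.jac; print(np.sqrt(np.diag(np.linalg.inv(J.T@J))).round(4)); np.save('u.npy',o.x)
for c,n,x0,y0,z in (('scene','sc',190,120,4),('side','si',150,160,4)):
    im=cv2.imread(f'pics/{n}_z.png')
    def d(X,col):
        u,v=pr(c,tow(o.x,X)); cv2.circle(im,(int((u-x0)*4),int((v-y0)*4)),3,col,-1)
    for y in (-42,42):
        for x in np.linspace(-150,0,16): d([x,y,(x+150)/7.5+7],(0,0,255))
        for x in np.linspace(-4,90,10): d([x,y,36],(0,255,255))
    for y in np.linspace(-38,38,9):
        d([-150,y,0],(255,0,0)); d([10.9,y,20],(0,255,0)); d([66.9,y,28],(0,255,0))
    d([105,0,92],(255,0,255))
    for x in np.linspace(-210,-150,5):
        for s in(-1,1): d([x,s*(42+6*(-150-x)/60),7],(255,255,0))
    cv2.imwrite(f'pics/{n}_fit.png',im)
E
python3 fit2.py
```

```text
[ 542.149 -135.706   -1.312   39.08    50.159   42.552] -75.163369920596
[[-0.0, 1.0], [-0.1, 0.5], [-2.7, 0.9], [-1.3, -0.3], [-0.9, -0.7], [-0.2, -0.0], [0.0, 0.2], [-0.2, -1.0], [-0.9, -0.3], [0.2, -1.5], [0.0, -0.5], [0.1, 0.4], [0.3, -0.1]]
[0.8785 0.8925 0.0074 1.3412 1.8012 1.1824]
```

View pics/sc_fit.png

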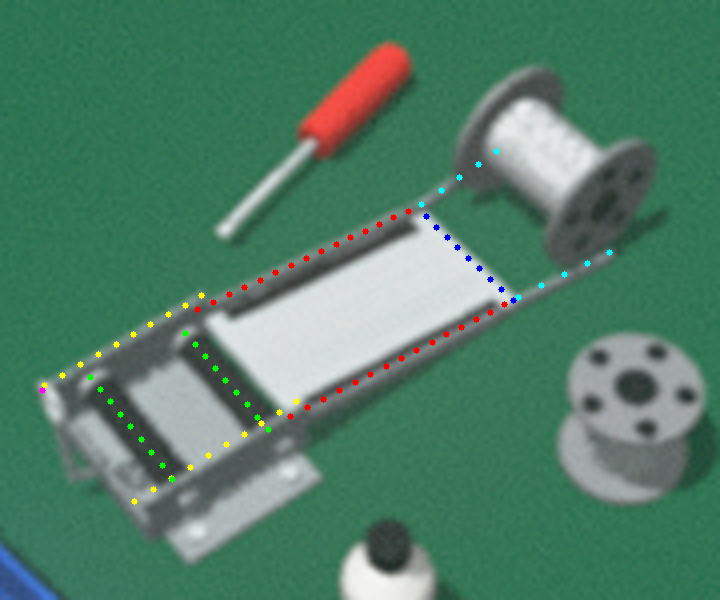

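View pics/si_fit.png

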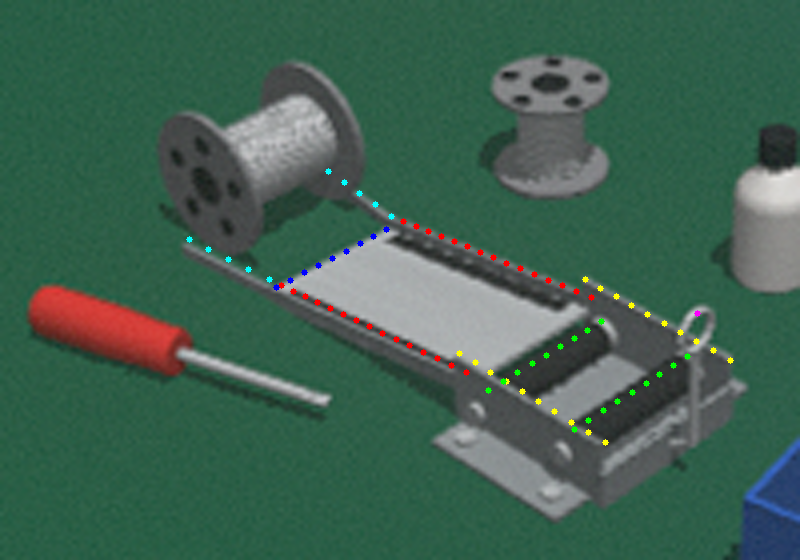

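```bash
python3 - <<'E'
from h import *
u=np.load('u.npy'); c,s=np.cos(u[2]),np.sin(u[2])
a=onplane('scene',[[190+604/4,120+206/4]],40)[0]; b=onplane('side',[[150+206/4,160+186/4]],40)[0]
d=a-b; print(a,b,np.linalg.norm(d[:2]),np.degrees(np.arctan2(-d[0],d[1])))
m=((a+b)/2)[:2]; q=m-u[:2]; print(m,'unw frame',c*q[0]+s*q[1],-s*q[0]+c*q[1])
st=sensors.get_state(); R=__import__('scipy.spatial.transform',fromlist=['x']).Rotation.from_quat(st['tcp_rot']).as_matrix(); print(R.round(3))
E
```

```text
[528.12854383  75.34841345  40.        ] [452.7730395   49.66590334  40.        ] 79.61182925821593 -71.17996730373447
[490.45079167  62.5071584 ] unw frame -204.8426506967027 0.7801406362699481
[[ 0.24   0.971 -0.   ]
 [ 0.971 -0.24   0.   ]
 [ 0.    -0.    -1.   ]]
```

jog_arm --commands '[{"slide": [-0.7, 0.72, 0], "rot": [0, 0, 1], "gripper": 0}, {"slide": [-0.7, 0.72, 0], "rot": [0, 0, 1], "gripper": 0}, {"slide": [-0.7, 0.72, 0], "rot": [0, 0, 1], "gripper": 0}, {"slide": [-0.7, 0.72, 0], "rot": [0, 0, 1], "gripper": 0}, {"slide": [-0.7, 0.72, 0], "rot": [0, 0, 1], "gripper": 0}, {"slide": [-0.7, 0.72, 0], "rot": [0, 0, 1], "gripper": 0}, {"slide": [-0.7, 0.72, 0], "rot": [0, 0, 1], "gripper": 0}, {"slide": [-0.7, 0.72, 0], "rot": [0, 0, 1], "gripper": 0}, {"slide": [-0.7, 0.72, 0], "rot": [0, 0, 1], "gripper": 0}]' --newtons 10

```text
clock: 1.95
position: [315.2, 375.8, 214.8]
tcp_rot: [0.915, 0.403, 0.0, -0.0]
contact_force: [-0.2, -0.7, -0.2]
gripper_width: 0.301
```

```bash
cat > st.py <<'E'
from h import *
from scipy.spatial.transform import Rotation as Ro
def rep(target=None):
    u=np.load('u.npy'); th=u[2]; A=np.array([[np.cos(th),np.sin(th),0],[-np.sin(th),np.cos(th),0],[0,0,1]])
    s=sensors.get_state(); R=Ro.from_quat(s['tcp_rot']).as_matrix()
    p=np.array(s['position']); q=A@(p-[u[0],u[1],0])
    yaw=np.degrees(np.arctan2(R[1,0],R[0,0])-(th+np.pi/2))
    print('t',round(s['clock'],2),'unw',q.round(1),'z-axis',R[:,2].round(3),'yaw err',yaw.round(2),'F unw',(A@s['contact_force']).round(2),'g',round(s['gripper_width'],3),'q',np.round(s['qpos'],2))
    # command to reach
    if target is not None:
        dw=A.T@np.array(target)+[u[0],u[1],0]-p
        Rt=np.c_[A.T@[0,1,0],A.T@[1,0,0],[0,0,-1]]
        print('slide',(R.T@dw/300).round(4),'rot',(Ro.from_matrix(R.T@Rt).as_rotvec()/.5).round(4))
    return q
if __name__=='__main__':
    import sys; rep([float(a) for a in sys.argv[1:4]] if len(sys.argv)>3 else None)
E
python3 st.py -270 0 200
```

```text
t 1.95 unw [-552.6  -88.4  214.8] z-axis [-0.     0.001 -1.   ] yaw err 32.64 F unw [ 0.6  -0.36 -0.21] g 0.301 q [ 0.76 -0.24  2.    0.    1.38 -0.07]
slide [-0.2598  0.9523  0.0489] rot [-1.1000e-03 -5.0000e-04  1.1394e+00]
```

jog_arm --commands '[{"slide": [-0.26, 0.95, 0.05], "rot": [0, 0, 1], "gripper": 0}, {"slide": [-0.26, 0.95, 0.05], "rot": [0, 0, 1], "gripper": 0}, {"slide": [-0.26, 0.95, 0.05], "rot": [0, 0, 1], "gripper": 0}, {"slide": [-0.26, 0.95, 0.05], "rot": [0, 0, 1], "gripper": 0}, {"slide": [-0.26, 0.95, 0.05], "rot": [0, 0, 1], "gripper": 0}, {"slide": [-0.26, 0.95, 0.05], "rot": [0, 0, 1], "gripper": 0}, {"slide": [-0.26, 0.95, 0.05], "rot": [0, 0, 1], "gripper": 0}, {"slide": [-0.26, 0.95, 0.05], "rot": [0, 0, 1], "gripper": 0}]'

```text
clock: 2.75
position: [472.8, 125.7, 199.4]
tcp_rot: [0.987, 0.163, -0.001, -0.0]
contact_force: [-0.2, 0.2, 0.2]
gripper_width: 0.008
```

```bash
python3 st.py -270 0 200; python3 -c "
from h import *
save('wrist','w1.png'); save('scene','sc1.png')
import fit
o=np.load('u.npy')
print(proj('wrist',[fit.tow(o,X) for X in ([-205,38,40],[-205,-38,40],[-150,-39,0],[-150,39,0],[0,-39,20],[0,39,20],[-205,0,80])]).round(1))"
```

```text
t 2.75 unw [-2.704e+02 -1.000e-01  1.994e+02] z-axis [-0.001  0.001 -1.   ] yaw err 3.95 F unw [-0.24 -0.11  0.21] g 0.008 q [ 0.15 -0.23  2.02  0.    1.36 -0.18]
slide [ 0.0003  0.0014 -0.0021] rot [-0.0016  0.0018  0.138 ]
[[312.4 257.9]
 [243.2 253.3]
 [244.3 281.2]
 [306.1 285.1]
 [238.1 390.7]
 [296.9 394.1]
 [277.4 272.1]]
```

View pics/w1.png

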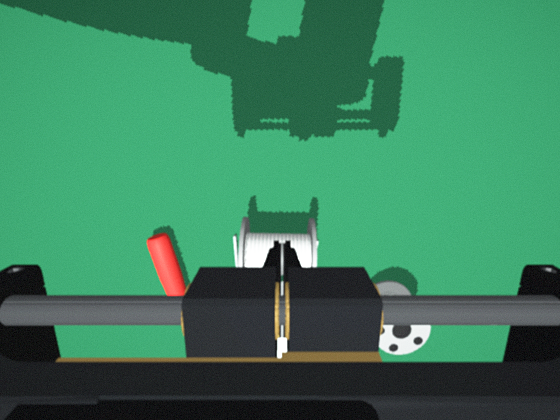

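```bash
python3 - <<'E'
from h import *
import fit
o=np.load('u.npy')
im=cv2.imread('pics/w1.png'); z=cv2.resize(im[180:300,200:360],None,fx=5,fy=5,interpolation=cv2.INTER_CUBIC)
t=np.linspace(0,2*np.pi,60)
for y,c in((38,(0,0,255)),(-38,(0,255,255)),(34,(255,0,0)),(-34,(255,0,255))):
    for uv in proj('wrist',[fit.tow(o,[-204.8+40*np.cos(a),.8+y,40+40*np.sin(a)]) for a in t]):
        cv2.circle(z,tuple(int(v) for v in (uv-[200,180])*5),2,c,-1)
cv2.imwrite('pics/w1z.png',z)
E
```

```text
(no output)
```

View pics/w1z.png

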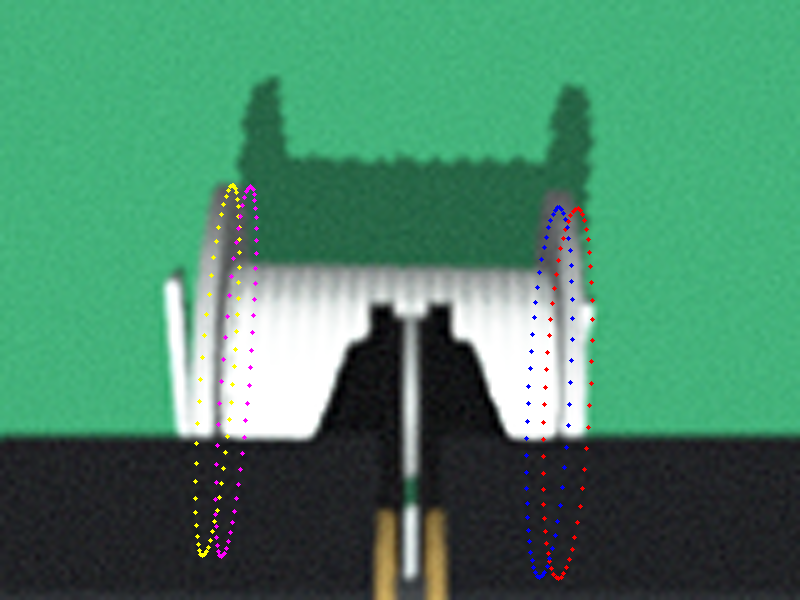

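jog_arm --commands '[{"slide": [0, 0, 0.15], "rot": [0, 0, 0.14], "gripper": 0}, {"slide": [0, 0, 0.3], "rot": [0, 0, 0.14], "gripper": 0}, {"slide": [0, 0, 0.45], "rot": [0, 0, 0.14], "gripper": 0}, {"slide": [0, 0, 0.53], "rot": [0, 0, 0.14], "gripper": 0}, {"slide": [0, 0, 0.565], "rot": [0, 0, 0.14], "gripper": 0}, {"slide": [0, 0, 0.565], "rot": [0, 0, 0.14], "gripper": 0}]'

```text
clock: 3.45
position: [471.2, 126.1, 29.0]
tcp_rot: [0.992, 0.13, -0.001, -0.0]
contact_force: [-0.6, -0.4, 0.3]
gripper_width: 0.002
```

```bash
python3 st.py -240 0 29; python3 -c "
from h import *
a=save('scene','sc2.png'); b=save('side','si2.png')
a=cv2.resize(a[60:260,240:400,::-1],None,fx=3,fy=3,interpolation=2); b=cv2.resize(b[60:260,130:310,::-1],None,fx=3,fy=3,interpolation=2)
im=np.zeros((600,480+540,3),np.uint8); im[:,:480]=a; im[:,480:]=b
cv2.imwrite('pics/c2.png',cv2.resize(im,(800,470)))"
```

```text
t 3.45 unw [-271.3   -1.5   29. ] z-axis [-0.003 -0.    -1.   ] yaw err 0.09 F unw [ 0.2  -0.67  0.3 ] g 0.002 q [ 0.15 -0.04  2.15  0.    1.03 -0.11]
slide [ 0.0049  0.1042 -0.    ] rot [-0.0008  0.0056  0.0031]
```

View pics/c2.png

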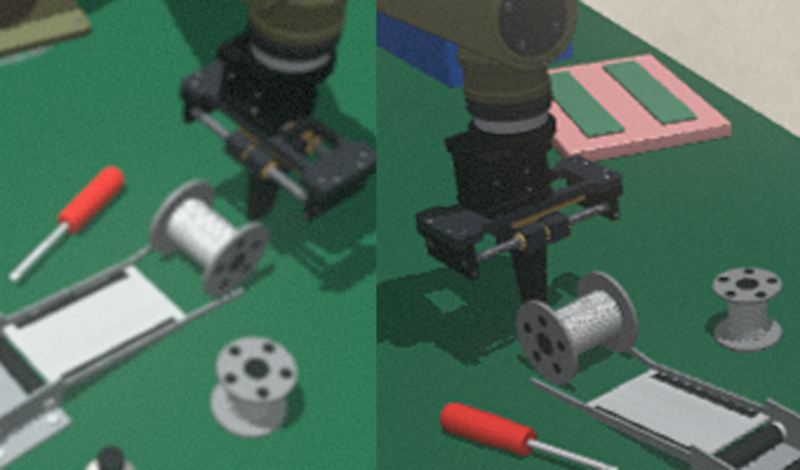

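jog_arm --commands '[{"slide": [0.004, 0.03, 0]}, {"slide": [0.005, 0.06, 0]}, {"slide": [0.005, 0.08, 0]}, {"slide": [0.005, 0.09, 0]}, {"slide": [0.005, 0.095, 0]}, {"slide": [0.005, 0.1, 0]}, {"slide": [0.005, 0.105, 0]}, {"slide": [0.005, 0.11, 0]}, {"slide": [0.005, 0.115, 0]}, {"slide": [0.005, 0.12, 0]}]'

```text
invalid input at $.commands[0]: expected keys slide, rot, gripper
```

```bash
cat > look.py <<'E'
import sys
from h import *
import fit
n=sys.argv[1]; x=float(sys.argv[2])
a=save('scene','sc%s.png'%n); b=save('side','si%s.png'%n)
o=np.load('u.npy')
a=a[110:270,190:370,::-1]; b=b[150:310,150:350,::-1]
a=cv2.resize(a,None,fx=4,fy=4,interpolation=2); b=cv2.resize(b,None,fx=4,fy=4,interpolation=2)
im=np.zeros((640,1520,3),np.uint8); im[:,:720]=a; im[:,720:]=b
zc=lambda x: 40 if x<-152.65 else 40+(x+152.65)*.1333
zz=min(zc(x),60) if len(sys.argv)<4 else float(sys.argv[3])
t=np.linspace(0,2*np.pi,50)
for cam,x0,y0,off,y in(('scene',190,110,0,38),('side',150,150,720,-38)):
    for uv in proj(cam,[fit.tow(o,[x+40*np.cos(q),y,zz+40*np.sin(q)]) for q in t]):
        cv2.circle(im,(int((uv[0]-x0)*4+off),int((uv[1]-y0)*4)),1,(0,0,255),-1)
cv2.imwrite('pics/c%s.png'%n,cv2.resize(im,(800,337),interpolation=cv2.INTER_AREA))
E
python3 st.py; python3 look.py 3 -204.8
```

```text
t 3.55 unw [-270.5    0.9   31.8] z-axis [ 0.003  0.    -1.   ] yaw err 0.03 F unw [-0.52 -0.44  0.97] g 0.007 q [ 0.15 -0.04  2.15  0.    1.03 -0.11]
```

View pics/c3.png

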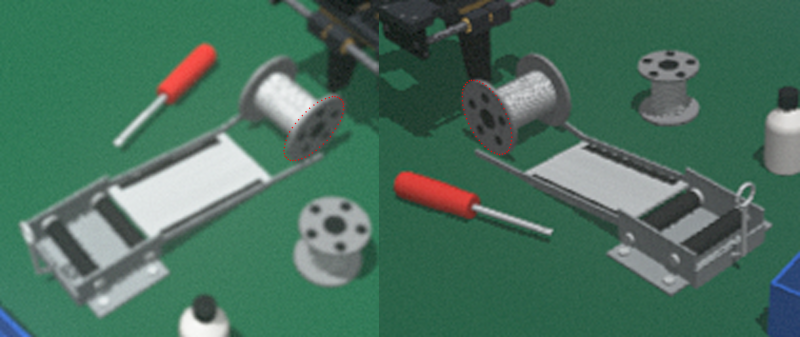

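```bash
cat > cmd.py <<'E'
import numpy as np, json
from scipy.spatial.transform import Rotation as Ro
# commanded pose chain: start, then last rows of each call
p=np.array([156.296,630.917,214.656]); R=Ro.from_quat([.7875,.6163,0,0])
moves=[([-.7,.72,0],[0,0,1]),([-.26,.95,.05],[0,0,1]),([0,0,.565],[0,0,.14])]
try: moves+=json.load(open('moves.json'))
except Exception: pass
for s,r in moves:
    p=p+R.apply(np.array(s)*300); R=R*Ro.from_rotvec(np.array(r)*.5)
u=np.load('u.npy'); th=u[2]; A=np.array([[np.cos(th),np.sin(th),0],[-np.sin(th),np.cos(th),0],[0,0,1]])
print('cmd world',p.round(1),'unw',(A@(p-[u[0],u[1],0])).round(2))
print('tool axes in unw\n',(A@R.as_matrix()).round(4))
E
python3 cmd.py
```

```text
cmd world [472.7 125.   30.2] unw [-269.76   -0.4    30.16]
tool axes in unw
 [[ 9.e-04  1.e+00  0.e+00]
 [ 1.e+00 -9.e-04  0.e+00]
 [ 0.e+00  0.e+00 -1.e+00]]
```

jog_arm --commands '[{"slide": [0.002, 0.03, 0], "rot": [0, 0, 0], "gripper": 0}, {"slide": [0.002, 0.06, 0], "rot": [0, 0, 0], "gripper": 0}, {"slide": [0.002, 0.08, 0], "rot": [0, 0, 0], "gripper": 0}, {"slide": [0.002, 0.09, 0], "rot": [0, 0, 0], "gripper": 0}, {"slide": [0.002, 0.1, 0], "rot": [0, 0, 0], "gripper": 0}, {"slide": [0.002, 0.11, 0], "rot": [0, 0, 0], "gripper": 0}, {"slide": [0.002, 0.12, 0], "rot": [0, 0, 0], "gripper": 0}, {"slide": [0.002, 0.13, 0], "rot": [0, 0, 0], "gripper": 0}, {"slide": [0.002, 0.14, 0], "rot": [0, 0, 0], "gripper": 0}]'

```text
clock: 4.55
position: [483.9, 84.3, 30.1]
tcp_rot: [0.992, 0.129, -0.0, -0.0]
contact_force: [-0.0, 0.8, -0.3]
gripper_width: 0.002
```

```bash
echo '[[[0.002,0.14,0],[0,0,0]]]'>moves.json; python3 cmd.py; python3 st.py; python3 look.py 4 -196
```

```text
cmd world [484.   84.5  30.2] unw [-2.2776e+02  1.6000e-01  3.0160e+01]
tool axes in unw
 [[ 9.e-04  1.e+00  0.e+00]
 [ 1.e+00 -9.e-04  0.e+00]
 [ 0.e+00  0.e+00 -1.e+00]]
t 4.55 unw [-2.276e+02  1.000e-01  3.010e+01] z-axis [-0.  0. -1.] yaw err -0.05 F unw [-0.81  0.21 -0.32] g 0.002 q [ 0.06 -0.03  2.15  0.    1.03 -0.19]
```

View pics/c4.png

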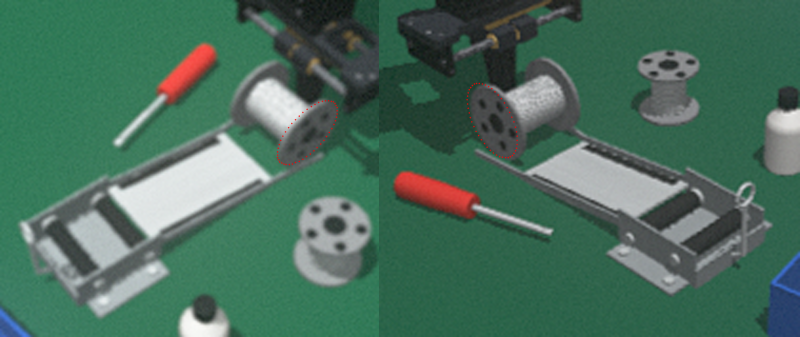

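jog_arm --commands '[{"slide": [0, 0.006, 0], "rot": [0, 0, 0], "gripper": 0}, {"slide": [0, 0.015, 0], "rot": [0, 0, 0], "gripper": 0}, {"slide": [0, 0.027, 0], "rot": [0, 0, 0], "gripper": 0}, {"slide": [0, 0.04, 0], "rot": [0, 0, 0], "gripper": 0}, {"slide": [0, 0.053, 0], "rot": [0, 0, 0], "gripper": 0}, {"slide": [0, 0.066, 0], "rot": [0, 0, 0], "gripper": 0}, {"slide": [0, 0.079, 0], "rot": [0, 0, 0], "gripper": 0}, {"slide": [0, 0.092, 0], "rot": [0, 0, 0], "gripper": 0}, {"slide": [0, 0.105, 0], "rot": [0, 0, 0], "gripper": 0}, {"slide": [0, 0.118, 0], "rot": [0, 0, 0], "gripper": 0}, {"slide": [0, 0.131, 0], "rot": [0, 0, 0], "gripper": 0}, {"slide": [0, 0.144, 0], "rot": [0, 0, 0], "gripper": 0}, {"slide": [0, 0.157, -0.0017], "rot": [0, 0, 0], "gripper": 0}, {"slide": [0, 0.17, -0.0035], "rot": [0, 0, 0], "gripper": 0}, {"slide": [0, 0.183, -0.0052], "rot": [0, 0, 0], "gripper": 0}, {"slide": [0, 0.196, -0.0069], "rot": [0, 0, 0], "gripper": 0}, {"slide": [0, 0.209, -0.0087], "rot": [0, 0, 0], "gripper": 0}, {"slide": [0, 0.222, -0.0104], "rot": [0, 0, 0], "gripper": 0}, {"slide": [0, 0.232, -0.0117], "rot": [0, 0, 0], "gripper": 0}, {"slide": [0, 0.238, -0.0125], "rot": [0, 0, 0], "gripper": 0}]'

```text
clock: 6.65
position: [502.4, 15.5, 34.2]
tcp_rot: [0.992, 0.128, 0.0, -0.0]
contact_force: [-2.2, 5.7, 4.0]
gripper_width: 0.002
```

```bash
echo '[[[0.002,0.14,0],[0,0,0]],[[0,0.238,-0.0125],[0,0,0]]]'>moves.json; python3 cmd.py; python3 st.py; python3 look.py 5 -124; python3 st.py
```

```text
cmd world [502.2  15.5  33.9] unw [-1.5636e+02  1.0000e-01  3.3910e+01]
tool axes in unw
 [[ 9.e-04  1.e+00  0.e+00]
 [ 1.e+00 -9.e-04  0.e+00]
 [ 0.e+00  0.e+00 -1.e+00]]
t 6.65 unw [-156.3    0.3   34.2] z-axis [ 0.     0.001 -1.   ] yaw err -0.07 F unw [-6.05 -0.66  4.  ] g 0.002 q [-0.08 -0.01  2.12  0.    1.04 -0.33]
t 6.75 unw [-156.1    0.3   34.1] z-axis [ 0.001  0.    -1.   ] yaw err -0.07 F unw [-3.74  0.13  3.07] g 0.007 q [-0.08 -0.01  2.12  0.    1.03 -0.33]
```

View pics/c5.png

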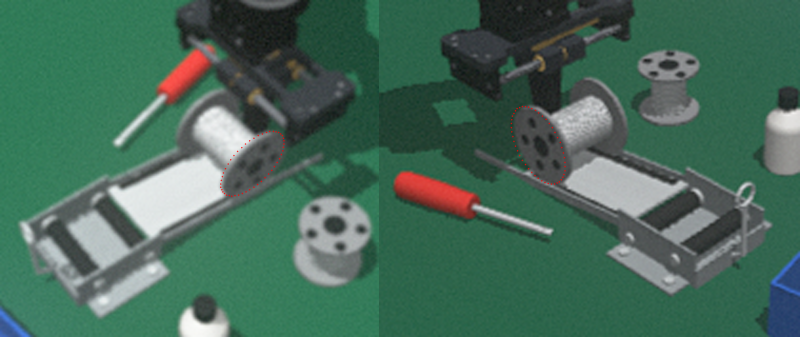

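```bash
cat > zz.py <<'E'
import sys
from h import *
import fit
n,x=sys.argv[1],float(sys.argv[2]); zz=float(sys.argv[3]); yw=np.radians(float(sys.argv[4])); yy=float(sys.argv[5])
o=np.load('u.npy'); t=np.linspace(0,2*np.pi,80); W=[]
for f,cam in(('sc','scene'),('si','side')):
    im=cv2.imread(f'pics/{f}{n}.png')
    c=proj(cam,[fit.tow(o,[x,0,zz])])[0]; x0,y0=int(c[0])-33,int(c[1])-37
    z=cv2.resize(im[y0:y0+75,x0:x0+66],None,fx=6,fy=6,interpolation=cv2.INTER_CUBIC)
    for s,col in((38,(0,0,255)),(-38,(0,255,255))):
        for uv in proj(cam,[fit.tow(o,[x+40*np.cos(q)*np.cos(yw)-s*np.sin(yw),yy+s*np.cos(yw)+40*np.cos(q)*np.sin(yw),zz+40*np.sin(q)]) for q in t]):
            cv2.circle(z,(int((uv[0]-x0+.5)*6),int((uv[1]-y0+.5)*6)),1,col,-1)
    W.append(z)
cv2.imwrite(f'pics/z{n}.png',np.hstack(W))
E
python3 zz.py 5 -124 43.8 0 0
```

```text
(no output)
```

View pics/z5.png

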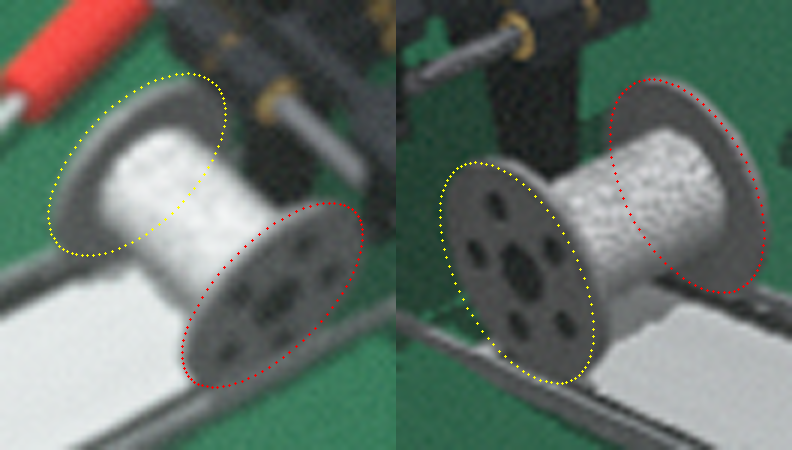

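jog_arm --commands '[{"slide": [0, 0.006, -0.0008], "rot": [0, 0, 0], "gripper": 0}, {"slide": [0, 0.015, -0.002], "rot": [0, 0, 0], "gripper": 0}, {"slide": [0, 0.027, -0.0036], "rot": [0, 0, 0], "gripper": 0}, {"slide": [0, 0.04, -0.0053], "rot": [0, 0, 0], "gripper": 0}, {"slide": [0, 0.053, -0.0071], "rot": [0, 0, 0], "gripper": 0}, {"slide": [0, 0.066, -0.0088], "rot": [0, 0, 0], "gripper": 0}, {"slide": [0, 0.079, -0.0105], "rot": [0, 0, 0], "gripper": 0}, {"slide": [0, 0.092, -0.0123], "rot": [0, 0, 0], "gripper": 0}, {"slide": [0, 0.102, -0.0136], "rot": [0, 0, 0], "gripper": 0}, {"slide": [0, 0.109, -0.0145], "rot": [0, 0, 0], "gripper": 0}]'

```text
clock: 7.75
position: [510.4, -16.1, 38.3]
tcp_rot: [0.992, 0.129, -0.0, -0.0]
contact_force: [-1.9, 5.3, 5.5]
gripper_width: 0.01
```

```bash
echo '[[[0.002,0.14,0],[0,0,0]],[[0,0.238,-0.0125],[0,0,0]],[[0,0.109,-0.0145],[0,0,0]]]'>moves.json; python3 cmd.py; python3 st.py; python3 look.py 6 -91.5; python3 zz.py 6 -91.5 48.2 0 0; python3 st.py
```

```text
cmd world [510.6 -16.1  38.3] unw [-1.2366e+02  7.0000e-02  3.8260e+01]
tool axes in unw
 [[ 9.e-04  1.e+00  0.e+00]
 [ 1.e+00 -9.e-04  0.e+00]
 [ 0.e+00  0.e+00 -1.e+00]]
t 7.75 unw [-123.8   -0.    38.3] z-axis [-0.  0. -1.] yaw err -0.06 F unw [-5.58 -0.51  5.46] g 0.01 q [-0.14 -0.    2.1   0.    1.04 -0.4 ]
t 7.85 unw [-1.234e+02 -1.000e-01  3.820e+01] z-axis [-0. -0. -1.] yaw err -0.06 F unw [-3.18  0.04  2.65] g 0.008 q [-0.14 -0.    2.1  -0.    1.04 -0.39]
```

View pics/z6.png

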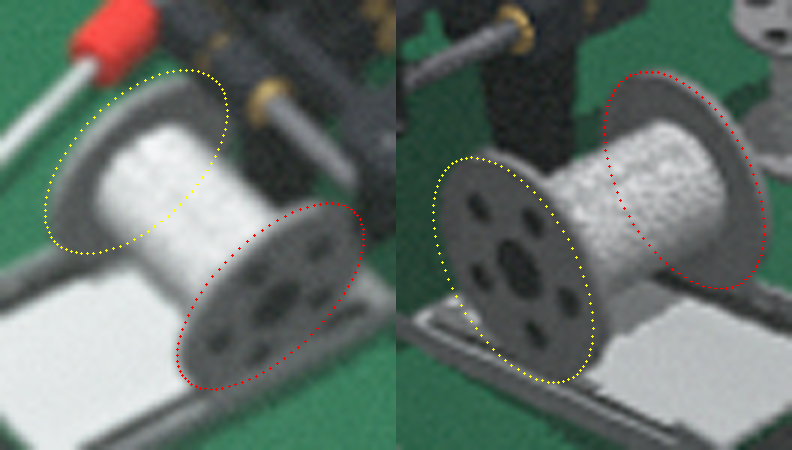

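jog_arm --commands '[{"slide": [0, 0.006, -0.0008], "rot": [0, 0, 0], "gripper": 0}, {"slide": [0, 0.015, -0.002], "rot": [0, 0, 0], "gripper": 0}, {"slide": [0, 0.027, -0.0036], "rot": [0, 0, 0], "gripper": 0}, {"slide": [0, 0.04, -0.0053], "rot": [0, 0, 0], "gripper": 0}, {"slide": [0, 0.053, -0.0071], "rot": [0, 0, 0], "gripper": 0}, {"slide": [0, 0.066, -0.0088], "rot": [0, 0, 0], "gripper": 0}, {"slide": [0, 0.079, -0.0105], "rot": [0, 0, 0], "gripper": 0}, {"slide": [0, 0.092, -0.0123], "rot": [0, 0, 0], "gripper": 0}, {"slide": [0, 0.105, -0.014], "rot": [0, 0, 0], "gripper": 0}, {"slide": [0, 0.118, -0.0157], "rot": [0, 0, 0], "gripper": 0}, {"slide": [0, 0.131, -0.0175], "rot": [0, 0, 0], "gripper": 0}, {"slide": [0, 0.144, -0.0192], "rot": [0, 0, 0], "gripper": 0}, {"slide": [0, 0.157, -0.0209], "rot": [0, 0, 0], "gripper": 0}, {"slide": [0, 0.17, -0.0227], "rot": [0, 0, 0], "gripper": 0}, {"slide": [0, 0.183, -0.0244], "rot": [0, 0, 0], "gripper": 0}, {"slide": [0, 0.196, -0.0261], "rot": [0, 0, 0], "gripper": 0}, {"slide": [0, 0.209, -0.0279], "rot": [0, 0, 0], "gripper": 0}, {"slide": [0, 0.222, -0.0296], "rot": [0, 0, 0], "gripper": 0}, {"slide": [0, 0.232, -0.0309], "rot": [0, 0, 0], "gripper": 0}, {"slide": [0, 0.24, -0.032], "rot": [0, 0, 0], "gripper": 0}]'

```text
clock: 9.85
position: [528.7, -85.1, 48.1]
tcp_rot: [0.992, 0.129, -0.0, -0.001]
contact_force: [-1.9, 8.5, 6.1]
gripper_width: 0.005
```

```bash
echo '[[[0.002,0.14,0],[0,0,0]],[[0,0.238,-0.0125],[0,0,0]],[[0,0.109,-0.0145],[0,0,0]],[[0,0.24,-0.032],[0,0,0]]]'>moves.json; python3 cmd.py; python3 st.py; python3 look.py 7 -19.7; python3 zz.py 7 -19.7 57.7 0 0; python3 st.py
```

```text
cmd world [528.9 -85.8  47.9] unw [-5.166e+01  1.000e-02  4.786e+01]
tool axes in unw
 [[ 9.e-04  1.e+00  0.e+00]
 [ 1.e+00 -9.e-04  0.e+00]
 [ 0.e+00  0.e+00 -1.e+00]]
t 9.85 unw [-52.4  -0.1  48.1] z-axis [-0.001  0.002 -1.   ] yaw err -0.06 F unw [-8.69  0.34  6.13] g 0.005 q [-0.26  0.04  2.04  0.    1.06 -0.52]
t 9.95 unw [-51.9  -0.1  48. ] z-axis [-0.     0.001 -1.   ] yaw err -0.06 F unw [-5.11 -0.49  4.02] g 0.004 q [-0.26  0.04  2.04  0.    1.06 -0.52]
```

View pics/z7.png

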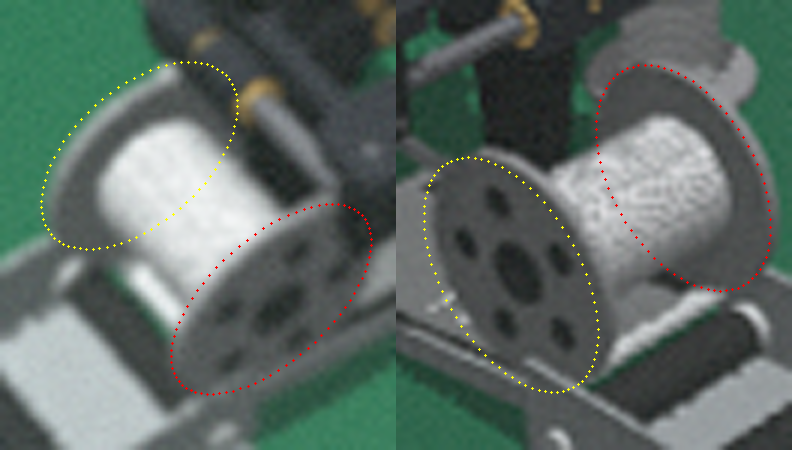

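View pics/c7.png

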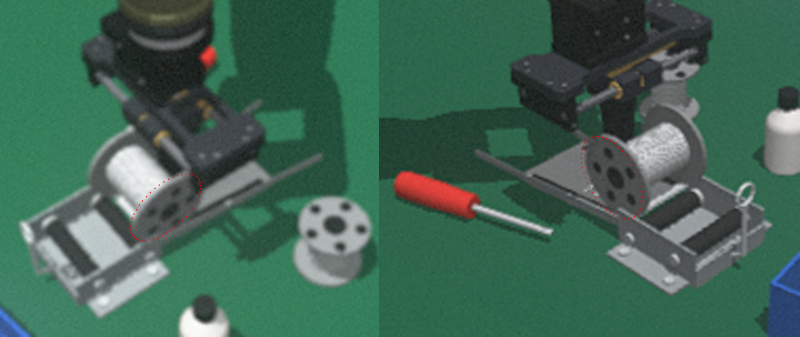

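jog_arm --commands '[{"slide": [0, 0.007, -0.0009], "rot": [0, 0, 0], "gripper": 0}, {"slide": [0, 0.017, -0.0022], "rot": [0, 0, 0], "gripper": 0}, {"slide": [0, 0.027, -0.0036], "rot": [0, 0, 0], "gripper": 0}, {"slide": [0, 0.037, -0.0049], "rot": [0, 0, 0], "gripper": 0}, {"slide": [0, 0.047, -0.0062], "rot": [0, 0, 0], "gripper": 0}, {"slide": [0, 0.055, -0.0067], "rot": [0, 0, 0], "gripper": 0}, {"slide": [0, 0.063, -0.007], "rot": [0, 0, 0], "gripper": 0}, {"slide": [0, 0.071, -0.007], "rot": [0, 0, 0], "gripper": 0}, {"slide": [0, 0.079, -0.007], "rot": [0, 0, 0], "gripper": 0}, {"slide": [0, 0.086, -0.007], "rot": [0, 0, 0], "gripper": 0}, {"slide": [0, 0.092, -0.007], "rot": [0, 0, 0], "gripper": 0}]'

```text
clock: 11.05
position: [536.0, -112.9, 49.9]
tcp_rot: [0.992, 0.129, -0.0, 0.0]
contact_force: [-0.1, 1.4, 0.2]
gripper_width: 0.006
```

```bash
echo '[[[0.002,0.14,0],[0,0,0]],[[0,0.238,-0.0125],[0,0,0]],[[0,0.109,-0.0145],[0,0,0]],[[0,0.24,-0.032],[0,0,0]],[[0,0.092,-0.007],[0,0,0]]]'>moves.json; python3 cmd.py; python3 st.py; python3 look.py 8 8 60; python3 zz.py 8 8 60 0 0; python3 st.py
```

```text
cmd world [ 536.  -112.4   50. ] unw [-2.406e+01 -1.000e-02  4.996e+01]
tool axes in unw
 [[ 9.e-04  1.e+00  0.e+00]
 [ 1.e+00 -9.e-04  0.e+00]
 [ 0.e+00  0.e+00 -1.e+00]]
t 11.05 unw [-23.7  -0.1  49.9] z-axis [ 0. -0. -1.] yaw err -0.05 F unw [-1.42  0.29  0.21] g 0.006 q [-0.31  0.06  2.01 -0.    1.07 -0.56]
t 11.15 unw [-23.6  -0.1  49.9] z-axis [ 0.    -0.001 -1.   ] yaw err -0.06 F unw [-0.35  0.49  0.29] g 0.002 q [-0.31  0.06  2.01 -0.    1.07 -0.56]
```

View pics/z8.png

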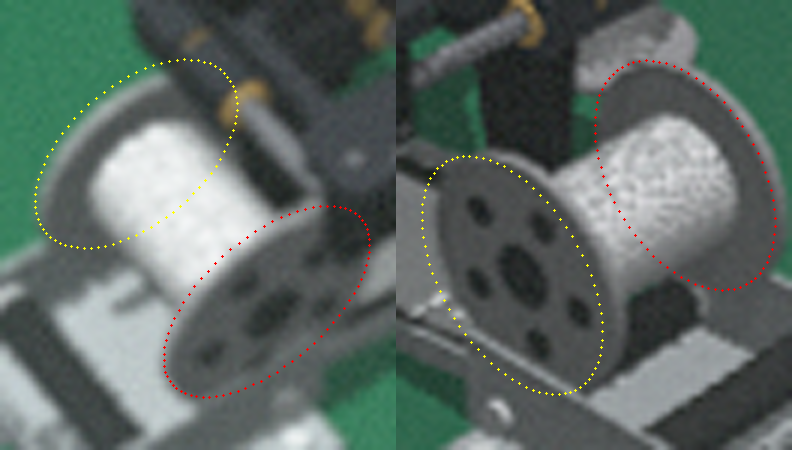

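jog_arm --commands '[{"slide": [0, 0.004, 0], "rot": [0, 0, 0], "gripper": 0}, {"slide": [0, 0.009, 0], "rot": [0, 0, 0], "gripper": 0}, {"slide": [0, 0.014, 0], "rot": [0, 0, 0], "gripper": 0}, {"slide": [0, 0.019, 0], "rot": [0, 0, 0], "gripper": 0}, {"slide": [0, 0.024, 0], "rot": [0, 0, 0], "gripper": 0}, {"slide": [0, 0.024, 0], "rot": [0, 0, 0], "gripper": 0}, {"slide": [0, 0.024, 0], "rot": [0, 0, 0], "gripper": 0}, {"slide": [0, 0.024, 0], "rot": [0, 0, 0], "gripper": 0}]'

```text
clock: 11.95
position: [537.7, -119.4, 49.9]
tcp_rot: [0.992, 0.129, -0.0, 0.0]
contact_force: [0.5, 0.5, -0.6]
gripper_width: 0.005
```

```bash
echo '[[[0.002,0.14,0],[0,0,0]],[[0,0.238,-0.0125],[0,0,0]],[[0,0.109,-0.0145],[0,0,0]],[[0,0.24,-0.032],[0,0,0]],[[0,0.092,-0.007],[0,0,0]],[[0,0.024,0],[0,0,0]]]'>moves.json; python3 cmd.py; python3 st.py; python3 look.py 9 33 55; python3 zz.py 9 33 55 0 0; python3 st.py
```

```text
cmd world [ 537.8 -119.4   50. ] unw [-1.686e+01 -2.000e-02  4.996e+01]
tool axes in unw
 [[ 9.e-04  1.e+00  0.e+00]
 [ 1.e+00 -9.e-04  0.e+00]
 [ 0.e+00  0.e+00 -1.e+00]]
t 11.95 unw [-16.9  -0.1  49.9] z-axis [-0. -0. -1.] yaw err -0.05 F unw [-0.36  0.59 -0.58] g 0.005 q [-0.32  0.07  2.   -0.    1.07 -0.57]
t 12.05 unw [-16.9  -0.1  49.9] z-axis [-0.  0. -1.] yaw err -0.05 F unw [-0.07  0.43 -0.22] g 0.005 q [-0.32  0.07  2.    0.    1.07 -0.57]
```

View pics/z9.png

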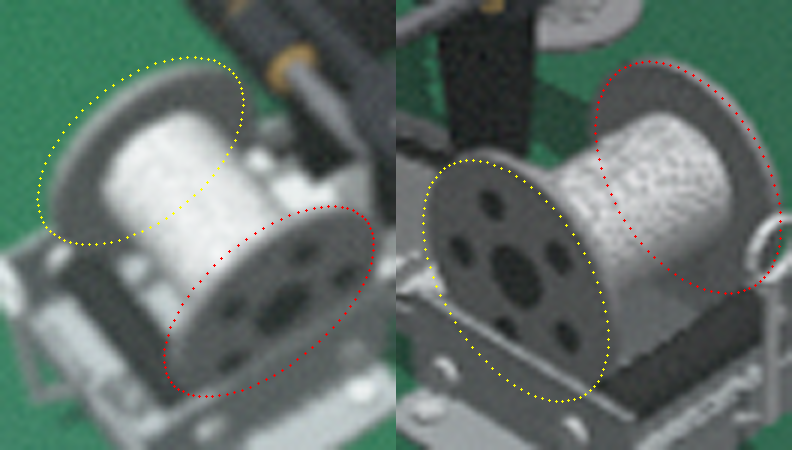

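jog_arm --commands '[{"slide": [0, -0.03, 0], "rot": [0, 0, 0], "gripper": 0}, {"slide": [0, -0.09, 0], "rot": [0, 0, 0], "gripper": 0}, {"slide": [0, -0.17, 0], "rot": [0, 0, 0], "gripper": 0}, {"slide": [0, -0.25, -0.02], "rot": [0, 0, 0], "gripper": 0}, {"slide": [0, -0.35, -0.1], "rot": [0, 0, 0], "gripper": 0}, {"slide": [0, -0.45, -0.2], "rot": [0, 0, 0], "gripper": 0}, {"slide": [0, -0.55, -0.3], "rot": [0, 0, 0], "gripper": 0}, {"slide": [0, -0.65, -0.4], "rot": [0, 0, 0], "gripper": 0}, {"slide": [0, -0.75, -0.5], "rot": [0, 0, 0], "gripper": 0}, {"slide": [0, -0.75, -0.5], "rot": [0, 0, 0], "gripper": 0}, {"slide": [0, -0.75, -0.5], "rot": [0, 0, 0], "gripper": 0}]'

```text
clock: 13.15
position: [479.9, 99.2, 200.4]
tcp_rot: [0.992, 0.13, 0.001, 0.0]
contact_force: [0.4, 0.3, -1.4]
gripper_width: 0.008
```

```bash
python3 st.py; python3 look.py 10 33 55; python3 zz.py 10 33 55 0 0; python3 - <<'E'
from h import *
for c in('scene','side'):
    eyes.capture(c)
    for l in ['spare_spool','flux_bottle','screwdriver','parts_bin','spool']:
        r=spotter.find_in(c,l); print(c,l,[(np.round(q['rect']),round(q['p'],2)) for q in r[:2]])
for n,f in(('sc','scene'),('si','side')):
    a=cv2.imread(f'pics/{f}0.png').astype(int);b=cv2.imread(f'pics/{n}10.png').astype(int)
    for l,(x,y,w,h) in ({'spare':(331,204,32,42),'bottle':(276,248,21,40),'screw':(249,128,44,50),'bin':(116,230,104,102)} if n=='sc' else {'spare':(273,172,28,39),'bottle':(335,193,20,40),'screw':(156,231,73,32),'bin':(332,242,99,94)}).items():
        print(f,l,abs(a-b)[y:y+h,x:x+w].mean().round(1))
E
```

```text
t 13.15 unw [-243.    -0.   200.4] z-axis [ 0.001 -0.    -1.   ] yaw err 0.08 F unw [-0.16  0.44 -1.44] g 0.008 q [ 0.09 -0.23  2.01 -0.    1.36 -0.17]
scene spare_spool [(array([327., 202.,  38.,  45.]), 0.86), (array([275., 247.,  22.,  40.]), 0.45)]
scene flux_bottle [(array([275., 248.,  20.,  39.]), 0.72)]
scene screwdriver [(array([253., 128.,  39.,  46.]), 0.73)]
scene parts_bin [(array([118., 230., 103., 104.]), 0.78)]
scene spool [(array([209., 186.,  57.,  54.]), 0.91)]
side spare_spool [(array([274., 176.,  23.,  36.]), 0.8)]
side flux_bottle [(array([332., 193.,  25.,  41.]), 0.82)]
side screwdriver [(array([159., 235.,  69.,  26.]), 0.63), (array([274., 176.,  27.,  35.]), 0.6)]
side parts_bin [(array([329., 242., 102.,  93.]), 0.9), (array([157., 233.,  70.,  31.]), 0.61)]
side spool [(array([266., 212.,  57.,  52.]), 0.73), (array([273., 173.,  26.,  39.]), 0.6)]
scene spare 4.6
scene bottle 4.5
scene screw 4.1
scene bin 4.3
side spare 3.5
side bottle 4.3
side screw 3.4
side bin 3.6
```

View pics/c10.png

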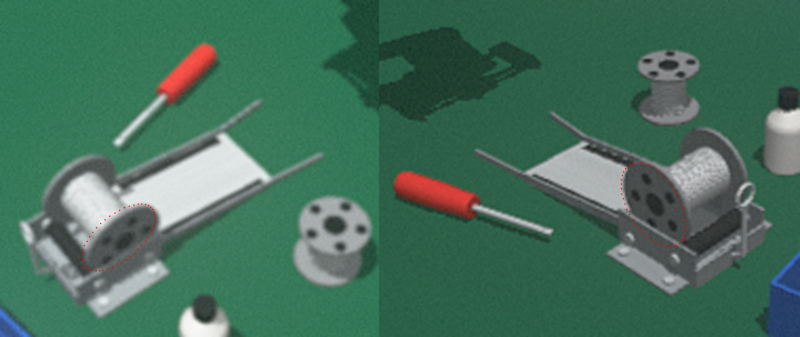

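View pics/z10.png

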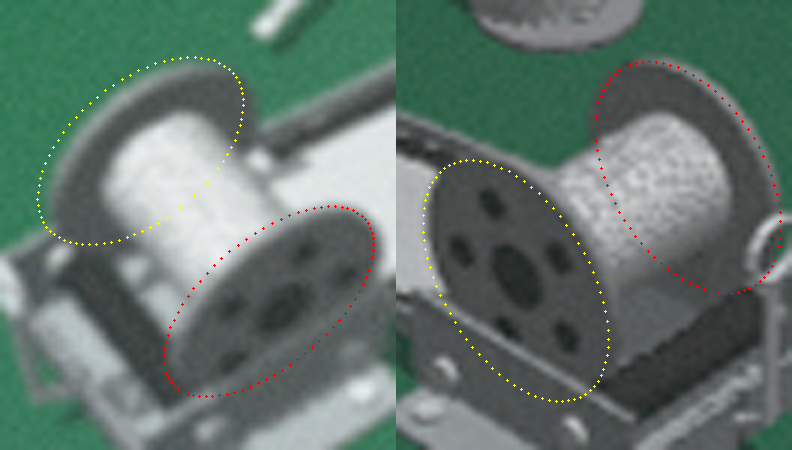

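The spool is at the seat outline in both views and hasn't changed since the hand left. The other items look unchanged, with picture differences at noise level.

```bash
python3 -c "
from plant import ctrl
print(ctrl.hand_in())"
```

```text
the job is handed in; nothing more can be done
None
```

The spool is in its seat between the two rollers, the hand is clear of it, and the job is handed in at about 13–14 s of the 48 s allowed.

**What I did:** I closed the fingers and pushed on the middle of the winding with the tips about 10 mm below the axis, following the slope at about 40 mm/s. I slowed to about 15 mm/s near the front roller and stopped just past its top. The spool dropped in by itself, and I backed the hand off and raised it.

**Last checks:**
- **Spool:** in both camera views it lies within about 1–2 pixels of the seat outline (x = 33 mm, z = 55 mm). The picture taken after the hand left matches the one taken before.
- **Other items:** the spare spool, bottle, screwdriver and parts bin differ from the first pictures only by image noise.
- **Contact:** the contact reading is within noise, with the fingers about 280 mm from the spool.

**What disagreed:**
- **Spool angle:** my first estimates put the spool 2–4° out of square, more than the 2° stated. I took this as measuring error; it lined up on the ramp.
- **Push force:** it reached about 9 N on the upper ramp, more than the slope alone explains. I think this was rubbing on the guide lips. It fell to almost nothing at the top, and the fingers were not touching the spool once it was seated.

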